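# Pack the ratchet set into its caddy

## Robot

A 6-joint arm with a two-finger parallel gripper is mounted at the origin on a cart in front of the work surface, level with it; the furniture and walls round the work are solid. World frame = base frame: x ahead of the robot, y to its left, z up, the work surface at z = 0. Lengths are in m, angles in degrees, forces in N, time in s.
With the tool pointing down it reaches from about 0.375 to 0.9 m from the base axis. Payload 3.1 kg.
Tool frame: the origin (TCP) lies on the centre line of the jaws, within the pads' length; the fingertips stand finger_overhang ahead of it and the grasp point (between the pads) lies 5 mm behind it (finger_overhang is the distance from the TCP to the fingertips, in m); z points along the fingers, y is the line along which they close (so a half turn about z gives the same grasp; the last joint's range is limited). The gripper opens to 87 mm and grips with 3 to 60 N. Pads are 19 mm wide; open, the fingers measure 117 mm over their backs; the gripper's body (75 mm by 190 mm) begins 51 mm behind the grasp point.
Start: joints at [-10.227, 30.224, 82.088, -0, 67.689, -10.227], TCP at [0.625, 0, 0.237] pointing down, gripper open.
Joint ranges: [-176.69, 176.69], [-43.24, 126.21], [12.49, 139.97], [-82, 262], [0, 151.66], [-163.58, 163.58]. Speed limits (degrees/s): [159.86, 159.86, 180, 180, 180, 180].

## Interface

Orientations are given as a 3x3 rotation matrix whose columns are the frame's x, y, z axes.
In Python, from rig import read_state, capture, calibration, hand_in, finger_overhang gives the robot as it stands.
- The arm moves only by the tool send_rows, never from a script. Its argument "plan" is a list of rows, each a list of 5 numbers: the closure in counts, from 0 (fully open) to 255 (shut), then the shift along the tool's x, y, z in m, then the turn about the tool's z in rad. A call has 1 to 20 rows; each row shifts and turns the commanded pose from where the row before left it, along the tool's axes as they then stand; what a row does not reach is not made up. A row lasts 1/12 s, in which the tool goes at most 41.7 mm and 7.16 degrees, less where a joint would pass 70% of its speed; a pose out of reach is approached as far as the arm can. A call is refused whole if a number of a shift passes 0.0417 or a number of a turn 0.125, either way. A call with a gripper value outside its range is refused whole. The fingers move at their own pace and stop on an object; the grip force is fixed at half the most. Time passes only in rows, so rows that do not move let the fingers close. It gives the time, the measured TCP pose, the force, the opening and the grip force at its end, in the units of the state.
- read_state(): the state, without advancing time (a new reading comes with each control period).
- capture(name): name is "scene" or "top"; returns (picture, depth): 420x560x3 uint8, blue, green, red; 420x560 float32, m along the optical axis (not along the pixel's ray), 0 where there is no reading.
- calibration(name): a dict with "fx", "fy", "cx", "cy" (pixels), "dist_coeffs" ([k1, k2, p1, p2, k3] as OpenCV has them; the pictures are not rectified), "xyz" and "rotation" of the camera in the world. Camera axes: x right, y down, z forward; pixel columns grow to the right and rows downward; lengths in m; the calibration is good to about 2 mm. A picture is of the moment at which its call begins. calibration takes no time and is no camera call.
- hand_in(): hands the job in; it is judged then, once.
The state is a dict: "time_s": time; "joint_positions": joint angles; "qvel": joint speeds; "tau": joint torques, N m; "position": TCP position; "tcp_rot": TCP orientation; "force": force on the tool from outside, world axes, zero at the start; "moment": the same for the moment, N m; "opening": opening from 0.0 (shut) to 1.0 (fully open); "grasp_force": force on a finger pad.
Only numpy, scipy, OpenCV 4.12 (cv2) and the standard library are available. Lean on these libraries where they do the work, as an engineer would, in place of code of your own. Each camera call takes 0.05 s, during which the arm holds its last target. There are 200 camera calls.

## Task

Pack the ratchet set into the caddy: lay the ratchet flat lengthwise in the long bay, the extension bar flat lengthwise in the medium bay and the small universal joint flat in the short bay, and stand the socket upright in the round well. The bit driver and the tweezers do not belong to the set: leave them lying where they are.

Things in the scene. Friction and masses are not known exactly. Their poses are not given: they have to be found in the camera images.
- ratchet: Ratchet wrench lying on the table: 158 mm long, black handle and steel neck with a round head 27 mm wide, 17 mm high. Origin: middle of its length, on the underside; y runs along it, the head at -y (y = -78 to -52 mm), the black handle at +y (y = 3 to 79 mm, 14 mm wide, 14 mm high), between them the neck 12 mm wide; z up. 0.14 kg.
- extension_bar: Extension bar for the ratchet: straight plain steel rod, 107 mm long, 10 mm thick, lying on the table. Origin: middle of its length, on the underside; y runs along it, z up. 0.05 kg.
- universal_joint: Small universal coupling (the universal joint) for the ratchet, a steel double cylinder, 33 mm long, 12 mm thick, lying on the table. Origin: middle of its length, on the underside; y runs along it, z up. 0.03 kg.
- socket: Socket for the ratchet: steel cylinder 25 mm in diameter and 34 mm tall with a dark hexagon in its top and a shallow groove round it, standing on the table. Origin: centre of its underside; z up. 0.07 kg.
- long_bay: Long bay, for the ratchet: open rectangular compartment, 186 mm long (along y) and 70 mm wide (along x) inside, centred on the origin. One of four grey bay modules fixed in the caddy, a dark steel frame 240x210x16 mm on the table. Origin: centre of the module's underside, 4 mm above the table; z up; floor 3 mm, wall tops 15 mm above the origin.
- medium_bay: Medium bay, for the extension bar: open rectangular compartment, 134 mm long (along y) and 70 mm wide (along x) inside, centred on the origin, with a broad solid block at either end. One of four grey bay modules fixed in the caddy, a dark steel frame 240x210x16 mm on the table. Origin: centre of the module's underside, 4 mm above the table; z up; floor 3 mm, wall tops 15 mm above the origin.
- short_bay: Short bay, where the universal joint goes, an open rectangular compartment, 60 mm long (along y) and 70 mm wide (along x) inside, centred on the origin, with a solid block at either end. One of four grey bay modules fixed in the caddy, a dark steel frame 240x210x16 mm on the table. Origin: centre of the module's underside, 4 mm above the table; z up; floor 3 mm, wall tops 15 mm above the origin.
- round_well: Round well, for the socket: upright open ring, 68 mm in diameter inside, centred on the origin. One of four grey bay modules fixed in the caddy, a dark steel frame 240x210x16 mm on the table. Origin: centre of the module's underside, 4 mm above the table; z up; floor 3 mm, wall tops 15 mm above the origin.
- bit_driver: Bit driver, not part of the set, to be left alone: screwdriver with a thick black grip and a steel shaft, 222 mm long, 30 mm thick, lying on the table. Origin: middle of its length, on the underside; y runs along it, grip at +y.
- tweezers: Tweezers, not part of the set, to be left alone: thin steel, pointed, 124 mm long, 12 mm wide, 10 mm high, lying on the table. Origin: middle of its length, on the underside; y runs along it.

How it is judged (in metres and radians):
At the end, for the whole second after the job is handed in: Ratchet, bar and joint lie level (3 deg) on their bays' floors, within 33 mm across and 22 mm along (joint 25) of centre, ratchet and bar within 28 and 34 deg of lengthwise; socket upright on the well's floor within 25 mm of centre; all released, at rest; bit driver, tweezers moved under 25 mm (x of ratchet in the frame of long_bay between -0.033 and 0.033 m and y of ratchet in the frame of long_bay between -0.022 and 0.022 m and z of ratchet in the frame of long_bay between -0.002 and 0.022 m and angle between ratchet's own y axis and vertical between 1.52 and 1.62 rad and linear speed of each of ratchet, extension_bar, universal_joint, socket below 0.02 m/s and angle between the y axis of ratchet and the y axis of long_bay, either way round below 0.5 rad and x of extension_bar in the frame of medium_bay between -0.033 and 0.033 m and y of extension_bar in the frame of medium_bay between -0.022 and 0.022 m and z of extension_bar in the frame of medium_bay between -0.002 and 0.022 m and angle between extension_bar's own y axis and vertical between 1.52 and 1.62 rad and angle between the y axis of extension_bar and the y axis of medium_bay, either way round below 0.6 rad and x of universal_joint in the frame of short_bay between -0.033 and 0.033 m and y of universal_joint in the frame of short_bay between -0.025 and 0.025 m and z of universal_joint in the frame of short_bay between -0.002 and 0.022 m and angle between universal_joint's own y axis and vertical between 1.52 and 1.62 rad and horizontal distance between socket and round_well below 0.025 m and z of socket in the frame of round_well below 0.008 m and angle between socket's own z axis and vertical below 0.15 rad and distance of each of bit_driver, tweezers from where it was at the start of the episode below 0.025 m); the robot touches nothing.
It fails at once if the bit driver was moved more than 25 mm (distance of bit_driver from where it was at the start of the episode above 0.025 m).
It fails at once if the tweezers were moved more than 25 mm (distance of tweezers from where it was at the start of the episode above 0.025 m).
It also fails if it takes over 88 s, if anything falls off the work surface, if the arm or the gripper's body presses on something with over 40 N, if the wrist force passes 120 N, or if a joint passes its speed limit or range.

## Working session

There is one attempt and no reset: what is moved stays moved. The work goes in short steps, Python scripts to look and compute and a tool call to move; the robot and the scene stay as the last step left them, time stands still between calls to the robot, and variables do not carry over. Pictures are saved under pics/ and viewed, at most 14 in all, crops included, and the job is handed in when it is done.

Besides the shell and the picture viewer there is one more tool, called after ">>>" as name(argument=value, ...) on one line, values as JSON. send_rows: Moves the arm, as the interface text tells. Its arguments: {"type":"object","properties":{"plan":{"type":"array","items":{"type":"array","items":{"type":"number"}}}},"required":["plan"]}

```bash
ls; mkdir -p pics; python3 - <<'E'
from rig import *
import cv2
print(read_state()); print(finger_overhang)
for n in("top","scene"):
    p,d=capture(n); cv2.imwrite(f"pics/{n}0.png",p); print(n,calibration(n))
E
```

```text
pics
{'time_s': 0.0, 'joint_positions': array([-1.02278196e+01,  3.02796955e+01,  8.21557258e+01,  8.45180446e-04,
        6.76898294e+01, -1.02270411e+01]), 'qvel': array([-0.06356517,  0.03047384,  0.04064766,  0.03701342,  0.05783994,
        0.02223426]), 'tau': array([-5.45745443e-04, -4.40045428e+01, -1.76593530e+01,  6.32597599e-02,
        5.83207863e-02, -1.53719384e-04]), 'position': array([6.24299960e-01, 1.54108515e-04, 2.35567455e-01]), 'tcp_rot': array([[ 1.96347525e-05,  9.99997691e-01, -2.14887486e-03],
       [ 9.99999919e-01, -1.87718316e-05,  4.01588162e-04],
       [ 4.01546897e-04, -2.14888257e-03, -9.99997611e-01]]), 'force': array([ 0.36765647,  0.37081972, -0.85481395]), 'moment': array([ 0.03585701, -0.03679506,  0.00767078]), 'grasp_force': 0.0, 'opening': 1.0000884399901158}
0.014
top {'fx': 396.6587937518133, 'fy': 396.6587937518133, 'cx': 282.4426069712893, 'cy': 202.86976640526538, 'dist_coeffs': array([-0.00758879,  0.        ,  0.        ,  0.        ,  0.        ]), 'xyz': array([ 0.37448197, -0.10577097,  0.8807579 ]), 'rotation': array([[ 0.22164958, -0.95494247,  0.19737363],
       [-0.97512538, -0.21677032,  0.04627237],
       [-0.0014027 , -0.20272029, -0.97923568]])}
scene {'fx': 483.678538704243, 'fy': 483.678538704243, 'cx': 280.82673208946596, 'cy': 214.37253593577373, 'dist_coeffs': array([0.05812724, 0.        , 0.        , 0.        , 0.        ]), 'xyz': array([-0.24677195,  0.87242404,  0.62149315]), 'rotation': array([[-0.76269984, -0.2855216 ,  0.58031575],
       [-0.64635167,  0.3049101 , -0.69947076],
       [ 0.02276987, -0.90857429, -0.41710225]])}
```

View pics/top0.png

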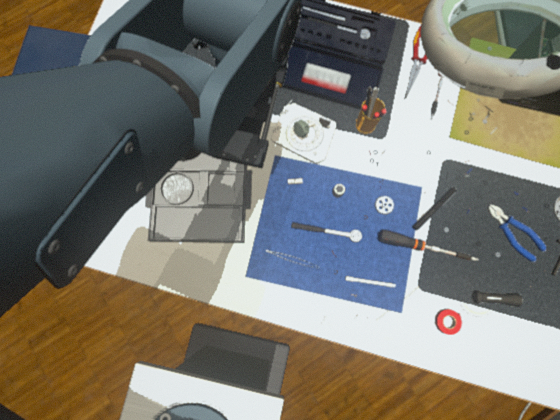

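View pics/scene0.png

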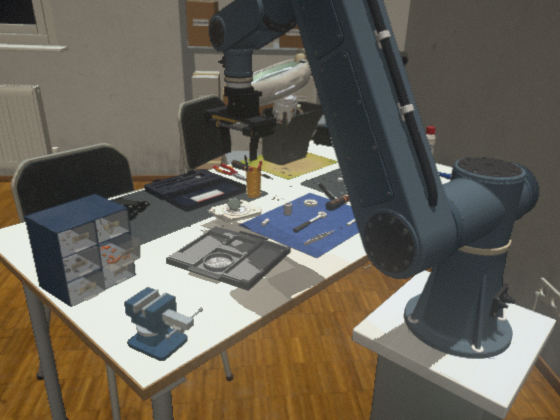

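The top view shows the caddy at about (200,200), partly hidden by the arm. On the mat are the joint (295,181), socket (340,190), ratchet (292–362, 225–237), tweezers (265–320, 250–265) and bar (346–395, 277–286). The bit driver lies at (380–480, 235–260). The scene view shows the caddy whole at (228,253).

```bash
cat > h.py <<'E'
import numpy as np, cv2
from rig import *
def world(n,uv,z):
    c=calibration(n);K=np.array([[c["fx"],0,c["cx"]],[0,c["fy"],c["cy"]],[0,0,1]])
    q=cv2.undistortPoints(np.array(uv,float).reshape(-1,1,2),K,c["dist_coeffs"])[:,0]
    r=np.c_[q,np.ones(len(q))]@c["rotation"].T
    return c["xyz"]+r*((z-c["xyz"][2])/r[:,2])[:,None]
def pix(n,P):
    c=calibration(n);K=np.array([[c["fx"],0,c["cx"]],[0,c["fy"],c["cy"]],[0,0,1]])
    R=c["rotation"].T
    return cv2.projectPoints(np.array(P,float).reshape(-1,1,3),cv2.Rodrigues(R)[0],-R@c["xyz"],K,c["dist_coeffs"])[0][:,0]
def crop(n,img,x0,y0,w,h,s,out):
    cv2.imwrite(out,cv2.resize(img[y0:y0+h,x0:x0+w],None,fx=s,fy=s,interpolation=cv2.INTER_CUBIC))
E
python3 - <<'E'
from h import *
t=cv2.imread("pics/top0.png");s=cv2.imread("pics/scene0.png")
crop("top",t,240,150,200,150,4,"pics/c1.png")
a=cv2.resize(t[140:250,140:280],None,fx=4,fy=4,interpolation=cv2.INTER_CUBIC)
crop("s",s,155,190,220,110,3.6,"pics/c3.png")
cv2.imwrite("pics/c2.png",a)
E
```

```text
(no output)
```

View pics/c1.png

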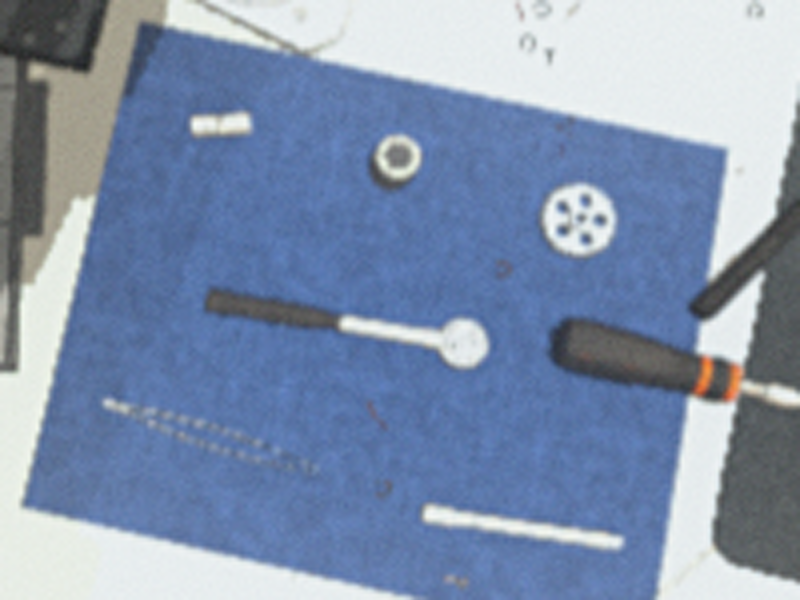

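View pics/c2.png

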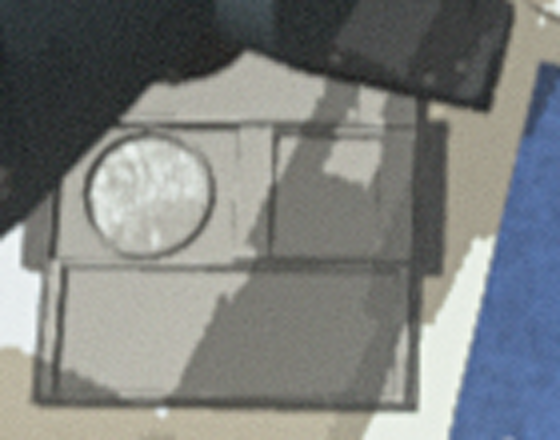

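View pics/c3.png

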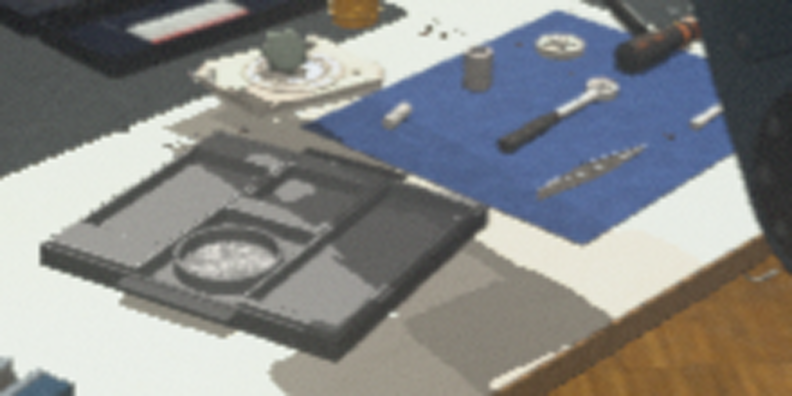

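```bash
python3 - <<'E'
from h import *
np.set_printoptions(precision=4,suppress=True)
T=lambda l:np.array(l)/4+[140-.375,140-.375]
S=lambda l:np.array(l)/3.6+[155-.36,190-.36]
M=lambda l:np.array(l)/4+[240-.375,150-.375]
print("top caddy: longNL,longNR(outer), inFL,inFR ,well, shFL,shNL,shFR",world("top",T([[35,402],[415,408],[62,268],[410,268],[150,192],[275,133],[270,260],[380,140]]),.019)[:,:2])
print("scene: left,far,right, near | well | med: L, F, R, N",world("scene",S([[40,245],[218,133],[487,208],[340,345],[230,252],[90,222],[203,150],[248,167],[128,247]]),.019)[:,:2])
for n,l,z in (("joint",[[192,125],[249,123]],.008),("socketTop",[[400,155]],.034),("ratchet",[[207,299],[489,344]],.01),("bar",[[424,514],[624,542]],.007),("tw",[[104,403],[318,468]],.005),("driver",[[555,345],[740,382]],.015)):
    w=world("top",M(l),z)[:,:2];d=w[-1]-w[0];print(n,w.mean(0),np.hypot(*d),np.degrees(np.arctan2(-d[0],-d[1])))
print("scene joint ends, socket top, ratchet",world("scene",S([[387,122],[410,105]]),.008)[:,:2],world("scene",S([[479,49]]),.034)[:,:2],world("scene",S([[500,147],[617,87]]),.01)[:,:2])
# depth-based caddy
p,d=capture("top");print("depth",d[180,175],d[230,170])
E
```

```text
top caddy: longNL,longNR(outer), inFL,inFR ,well, shFL,shNL,shFR [[ 0.4026  0.2015]
 [ 0.4454 -0.0013]
 [ 0.4774  0.2083]
 [ 0.5201  0.0201]
 [ 0.53    0.1726]
 [ 0.5786  0.1132]
 [ 0.5073  0.097 ]
 [ 0.5877  0.0544]]
scene: left,far,right, near | well | med: L, F, R, N [[0.6333 0.2514]
 [0.6731 0.0509]
 [0.441  0.003 ]
 [0.3955 0.204 ]
 [0.5309 0.171 ]
 [0.6338 0.2081]
 [0.6597 0.0787]
 [0.614  0.0751]
 [0.5872 0.2131]]
joint [ 0.6069 -0.0804] 0.03242183234360392 -14.862043908729914
socketTop [ 0.6047 -0.181 ] 0.0 -180.0
ratchet [ 0.5119 -0.1732] 0.15730110873359884 -3.627430549389654
bar [ 0.4233 -0.2888] 0.1084921276601602 -4.900274956066505
tw [ 0.4344 -0.113 ] 0.12228582699081458 4.004893451174989
driver [ 0.5247 -0.3373] 0.10204924822676215 -1.3203631632450836
scene joint ends, socket top, ratchet [[ 0.6052 -0.0703]
 [ 0.6131 -0.1072]] [[ 0.6081 -0.1896]] [[ 0.5071 -0.0943]
 [ 0.5058 -0.2507]]
depth 0.89620143 0.8771759
```

```bash
python3 - <<'E'
from h import *
pts=[]
for n in("top","scene"):
    p,d=capture(n);c=calibration(n)
    v,u=np.nonzero(d>0);K=np.array([[c["fx"],0,c["cx"]],[0,c["fy"],c["cy"]],[0,0,1]])
    q=cv2.undistortPoints(np.c_[u,v].astype(float).reshape(-1,1,2),K,c["dist_coeffs"])[:,0]
    P=(np.c_[q,np.ones(len(q))]*d[v,u][:,None])@c["rotation"].T+c["xyz"];pts.append(P)
P=np.vstack(pts)
print("max z in mm over 5cm cells below 200mm; rows x .40-.80, cols y .30..-.40")
for x in np.arange(.35,.85,.05):
    print("%.2f"%x,[int(1000*max(P[(abs(P[:,0]-x)<.025)&(abs(P[:,1]-y)<.025)&(P[:,2]<.13),2],default=-1)) for y in np.arange(.3,-.41,-.05)])
E
```

```text
max z in mm over 5cm cells below 200mm; rows x .40-.80, cols y .30..-.40
0.35 [7, 7, 7, 6, 7, 6, 6, 6, 7, 6, 7, 7, 7, 6, 6]
0.40 [7, 7, 25, 24, 23, 7, 7, 7, 15, 9, 8, 14, 13, 10, 5]
0.45 [7, 18, 25, 15, 24, 23, 25, 15, 16, 11, 7, 8, 14, 13, 9]
0.50 [6, 22, 26, 24, 25, 24, 24, 8, 19, 18, 15, 21, 34, 31, 29]
0.55 [5, 23, 24, 25, 25, 25, 22, 9, 8, 8, 7, 16, 32, 31, 27]
0.60 [5, 24, 23, 24, 25, 25, 20, 17, 16, 39, 41, 15, 18, 19, 19]
0.65 [5, 23, 24, 23, 23, 24, 6, 16, 17, 18, 8, 7, 8, 8, 22]
0.70 [5, 7, 7, 6, 6, 6, 23, 57, 55, 18, 6, 7, 6, 6, 9]
0.75 [-1000, 7, 9, 7, 8, 8, 22, 55, 55, 19, 125, 128, 7, 7, 8]
0.80 [-1000, -1000, 9, 10, 8, 31, 29, 31, 30, 31, 129, 99, 6, 17, 9]
```

>>> send_rows(plan=[[110,-0.04,-0.024,0.02,-0.063],[110,-0.04,-0.024,0.02,0],[110,-0.04,-0.024,0.02,0],[110,-0.04,-0.022,0.02,0],[110,-0.02,-0.012,0.02,0],[110,0,0,0.02,0],[110,0,0,0,0],[110,0,0,0,0]])

```text
time_s: 0.92
position: [0.5424, -0.156, 0.1298]
tcp_rot: [[-0.062, 0.998, -0.002], [0.998, 0.062, 0.001], [0.002, -0.002, -1.0]]
force: [-0.2, 0.2, 0.2]
opening: 0.577
grasp_force: 0.0
```

>>> send_rows(plan=[[110,-0.015,-0.0157,0.02,0],[110,-0.015,-0.0156,0.02,0],[110,0,0,0.02,0],[110,0,0,0.02,0],[110,0,0,0.015,0],[110,0,0,0,0],[110,0,0,0,0]])

```text
time_s: 1.5
position: [0.5147, -0.1875, 0.0362]
tcp_rot: [[-0.065, 0.998, 0.001], [0.998, 0.065, -0.0], [-0.0, 0.001, -1.0]]
force: [1.1, -0.7, 0.7]
opening: 0.565
grasp_force: 0.0
```

```bash
python3 - <<'E'
from h import *
p,d=capture("scene");crop("s",p,230,120,160,120,5,"pics/g1.png");print(read_state()["position"])
E
```

```text
[ 0.51513521 -0.18782284  0.03677892]
```

View pics/g1.png

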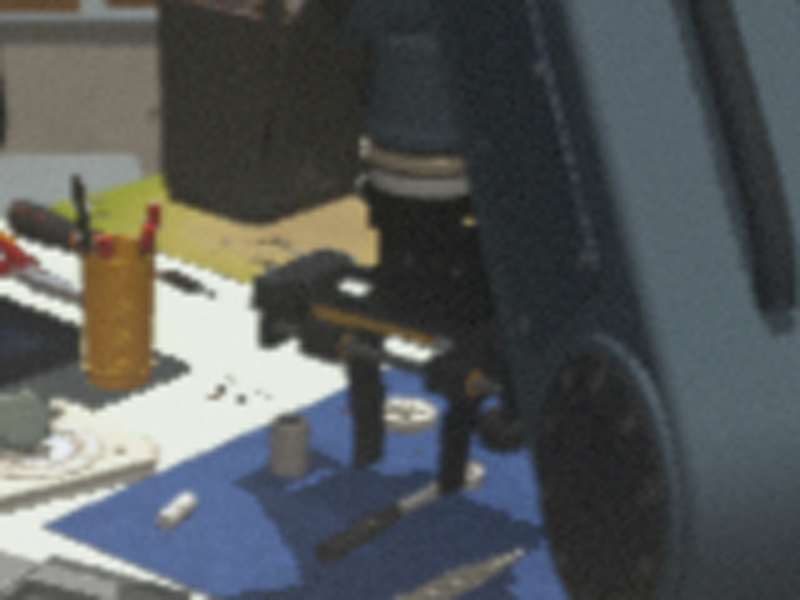

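The fingers straddle the neck: tips at (368,460) and (453,485), and the ratchet runs (320,550) to (475,475). Descend and grip.

>>> send_rows(plan=[[110,0,0,0.01,0],[110,0,0,0.008,0],[110,0,0,0,0],[255,0,0,0,0],[255,0,0,0,0],[255,0,0,0,0],[255,0,0,0,0],[255,0,0,0,0],[255,0,0,0,0],[255,0,0,-0.01,0],[255,0,0,-0.02,0],[255,0,0,-0.025,0],[255,0,0,-0.025,0],[255,0,0,0,0]])

```text
time_s: 2.72
position: [0.5164, -0.1895, 0.1024]
tcp_rot: [[-0.063, 0.998, 0.008], [0.998, 0.063, -0.005], [-0.005, 0.007, -1.0]]
force: [0.7, -0.1, 0.5]
opening: 0.005
grasp_force: 0.0
```

```bash
python3 - <<'E'
from h import *
p,d=capture("scene");q,d=capture("top");a=cv2.resize(p[160:260,240:400],None,fx=4.5,fy=4.5,interpolation=cv2.INTER_CUBIC);b=cv2.resize(q[150:290,240:440],(720,504)[:2],interpolation=cv2.INTER_CUBIC)
cv2.imwrite("pics/g2.png",cv2.resize(np.vstack([a,b[:, :720]]),(460,600)))
E
```

```text
(no output)
```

View pics/g2.png

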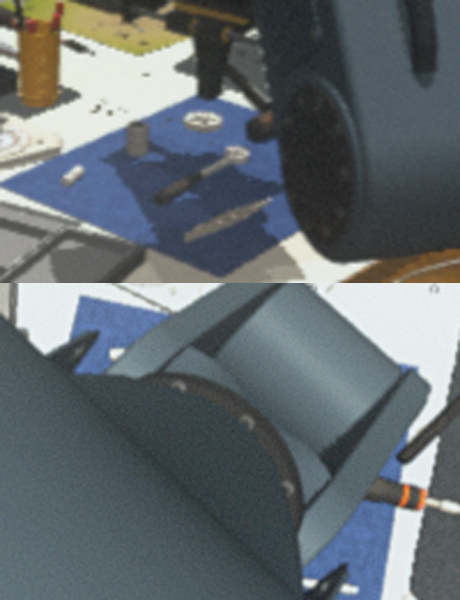

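The fingers shut without the ratchet, which has not moved (handle end still (295,230), head (326,214) in full scene pixels). Most likely the lift began before the fingers had closed. I'll retry slightly lower and with more waiting.

>>> send_rows(plan=[[110,0,-0.002,0,0],[110,0,-0.002,0,0],[110,0,0,0,0],[110,0,0,0,0],[110,0,0,0.02,0],[110,0,0,0.02,0],[110,0,0,0.02,0],[110,0,0,0.015,0],[110,0,0,0.01,0],[110,0,0,0,0],[110,0,0,0,0],[110,0,0,0,0]])

```text
time_s: 3.82
position: [0.5078, -0.1878, 0.0144]
tcp_rot: [[-0.064, 0.998, -0.004], [0.998, 0.064, 0.001], [0.001, -0.004, -1.0]]
force: [-8.3, -0.5, 19.2]
opening: 0.563
grasp_force: 9.7
```

>>> send_rows(plan=[[110,0,0,-0.004,0],[110,0,0,0,0],[255,0,0,0,0],[255,0,0,0,0],[255,0,0,0,0],[255,0,0,0,0],[255,0,0,0,0],[255,0,0,0,0],[255,0,0,0,0],[255,0,0,0,0],[255,0,0,0,0],[255,0,0,0,0]])

```text
time_s: 4.82
position: [0.5098, -0.1882, 0.0165]
tcp_rot: [[-0.063, 0.998, -0.0], [0.998, 0.063, 0.0], [0.0, -0.0, -1.0]]
force: [0.1, 0.8, -1.4]
opening: 0.095
grasp_force: 30.0
```

>>> send_rows(plan=[[255,0,0,-0.01,0],[255,0,0,-0.02,0],[255,0,0,-0.03,0],[255,0.03,0,-0.02,-0.07],[255,0.035,0,0,-0.07],[255,0.035,0,0,0],[255,0.035,0,0,0],[255,0.035,0,0,0],[255,0.035,0,0,0],[255,0.03,0,0,0],[255,0.02,0,0,0],[255,0,0,0,0],[255,0,0,0,0],[255,0,0,0,0]])

```text
time_s: 5.98
position: [0.4656, 0.0621, 0.0971]
tcp_rot: [[-0.202, 0.979, 0.001], [0.979, 0.202, -0.0], [-0.001, 0.001, -1.0]]
force: [0.1, -0.1, -1.9]
opening: 0.097
grasp_force: 30.0
```

```bash
python3 - <<'E'
from h import *
p,d=capture("scene");crop("s",p,150,120,240,180,3.3,"pics/g3.png");print(read_state()["position"])
E
```

```text
[0.46571258 0.06171745 0.09693748]
```

View pics/g3.png

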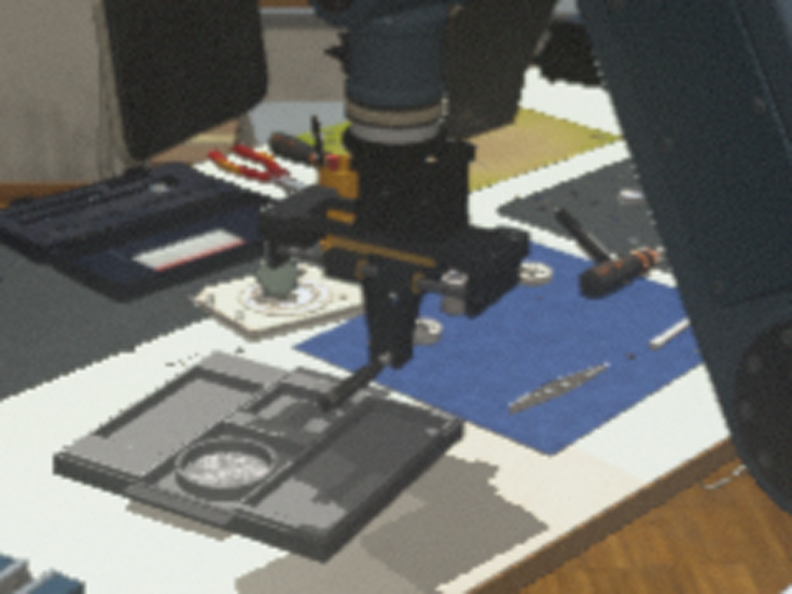

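The ratchet is held level; its handle tip is at crop (330,403), and it points along the long bay.

```bash
python3 - <<'E'
from h import *
w=world("scene",[[325/3.3+150,407/3.3+120]],.087)[0];print(w)
h=world("scene",[[440/3.3+150,322/3.3+120]],.09)[0];print(h)
u=np.array([-.202,.979]);t=np.array([.4657,.0617]);print((w[:2]-t)@u,(h[:2]-t)@u)
E
```

```text
[0.44728075 0.15145418 0.087     ]
[ 0.4750415  -0.00811914  0.09      ]
0.09159003417198149 -0.07023991937451256
```

>>> send_rows(plan=[[255,0.0175,0.0035,0.01,0],[255,0.017,0.0035,0.01,0],[255,0,0,0.02,0],[255,0,0,0.015,0],[255,0,0,0.01,0],[255,0,0,0.006,0],[255,0,0,0,0],[255,0,0,0,0],[255,0,0,0,0]])

```text
time_s: 6.78
position: [0.4654, 0.0973, 0.0261]
tcp_rot: [[-0.201, 0.98, 0.001], [0.98, 0.201, -0.0], [-0.0, 0.001, -1.0]]
force: [-0.6, -0.6, -1.2]
opening: 0.099
grasp_force: 30.0
```

>>> send_rows(plan=[[255,0,0,0.002,0],[255,0,0,0,0],[180,0,0,0,0],[180,0,0,0,0],[180,0,0,0,0],[180,0,0,0,0],[180,0,0,0,0],[180,0,0,-0.01,0],[180,0,0,-0.02,0],[180,0,0,-0.03,0],[110,0,0,-0.03,0],[110,0,0,0,0]])

```text
time_s: 7.78
position: [0.4678, 0.0978, 0.1184]
tcp_rot: [[-0.202, 0.979, 0.01], [0.979, 0.202, -0.0], [-0.002, 0.009, -1.0]]
force: [0.4, 0.3, 0.4]
opening: 0.374
grasp_force: 0.0
```

>>> send_rows(plan=[[80,-0.0303,0.0078,0,0],[80,-0.0303,0.0078,0,0],[80,-0.0303,0.0078,0,0],[80,-0.0303,0.0078,0,0],[80,-0.0303,0.0078,0,0],[80,-0.0303,0.0078,0,0],[80,-0.0303,0.0078,0,0],[80,-0.0303,0.0078,0,0],[80,-0.0303,0.0078,0,0],[80,-0.0303,0.0078,0,0],[80,0,0,0.01,0],[80,0,0,0.01,0],[80,0,0,0,0]])

```text
time_s: 8.87
position: [0.5997, -0.182, 0.091]
tcp_rot: [[-0.201, 0.98, -0.006], [0.98, 0.201, 0.003], [0.004, -0.005, -1.0]]
force: [-1.2, -0.0, 0.5]
opening: 0.685
grasp_force: 0.0
```

```bash
python3 - <<'E'
from h import *
p,d=capture("scene");q,_=capture("top")
b=q[140:290,140:340]
a=p[160:310,200:400]
cv2.imwrite("pics/g4.png",cv2.resize(np.hstack([a,b]),(800,300),interpolation=cv2.INTER_CUBIC));print(read_state()["position"])
E
```

```text
[ 0.6005843  -0.18150831  0.09248247]
```

View pics/g4.png

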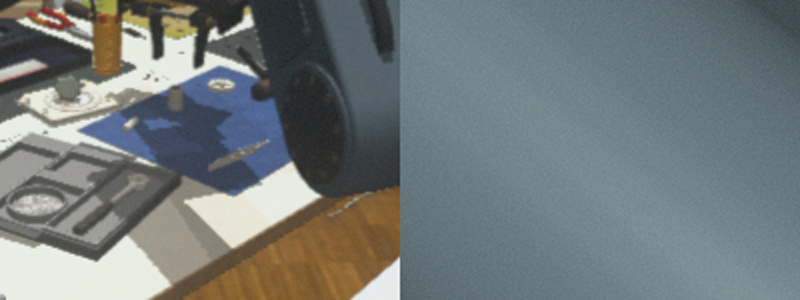

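The ratchet lies in the long bay, with its handle at left-panel (75,230) and head at (135,178). The socket still stands under the open fingers at (175,97).

>>> send_rows(plan=[[80,-0.002,0.0025,0.02,0],[80,0,0.0025,0.02,0],[80,0,0,0.015,0],[80,0,0,0.01,0],[80,0,0,0.005,0],[80,0,0,0,0],[255,0,0,0,0],[255,0,0,0,0],[255,0,0,0,0],[255,0,0,0,0],[255,0,0,0,0],[255,0,0,0,0],[255,0,0,0,0],[255,0,0,0,0],[255,0,0,0,0],[255,0,0,0,0]])

```text
time_s: 10.3
position: [0.6076, -0.1844, 0.0239]
tcp_rot: [[-0.202, 0.979, -0.0], [0.979, 0.202, -0.0], [-0.0, -0.0, -1.0]]
force: [-1.9, 0.1, 3.4]
opening: 0.269
grasp_force: 30.0
```

>>> send_rows(plan=[[255,0,0,-0.01,0],[255,0,0,-0.03,0],[255,0,0,-0.03,0],[255,0.0365,-0.0004,0,0],[255,0.0365,-0.0004,0,0],[255,0.0365,-0.0004,0,0],[255,0.0365,-0.0004,0,0],[255,0.0365,-0.0004,0,0],[255,0.0365,-0.0004,0,0],[255,0.0365,-0.0004,0,0],[255,0.0365,-0.0004,0,0],[255,0.0365,-0.0004,0,0],[255,0.0365,-0.0004,0,0],[255,0,0,0.02,0],[255,0,0,0.02,0],[255,0,0,0,0],[255,0,0,0,0]])

```text
time_s: 11.72
position: [0.5294, 0.1726, 0.0532]
tcp_rot: [[-0.202, 0.979, -0.002], [0.979, 0.202, -0.0], [0.0, -0.002, -1.0]]
force: [0.5, 0.4, -0.7]
opening: 0.268
grasp_force: 30.0
```

>>> send_rows(plan=[[255,0,0,0.012,0],[255,0,0,0.007,0],[255,0,0,0.002,0],[255,0,0,0,0],[255,0,0,0,0],[160,0,0,0,0],[160,0,0,0,0],[160,0,0,0,0],[160,0,0,0,0],[160,0,0,0,0],[160,0,0,-0.01,0],[160,0,0,-0.02,0],[160,0,0,-0.03,0],[160,0,0,-0.02,0],[160,0,0,0,0]])

```text
time_s: 12.97
position: [0.5331, 0.1729, 0.1173]
tcp_rot: [[-0.202, 0.979, 0.009], [0.979, 0.202, 0.001], [-0.001, 0.009, -1.0]]
force: [0.8, -0.5, 0.3]
opening: 0.371
grasp_force: 0.0
```

>>> send_rows(plan=[[120,-0.0332,0.003,0,0],[120,-0.0332,0.003,0,0],[120,-0.0332,0.003,0,0],[120,-0.0332,0.003,0,0],[120,-0.0332,0.003,0,0],[120,-0.0332,0.003,0,0],[120,-0.0332,0.003,0,0],[120,-0.0328,0.003,0,0],[120,0,0,0.02,0],[120,0,0,0.02,0],[120,0,0,0.02,0],[120,0,0,0.01,0],[120,0,0,0,0],[120,0,0,0,0]])

```text
time_s: 14.13
position: [0.6067, -0.0822, 0.0422]
tcp_rot: [[-0.202, 0.979, -0.001], [0.979, 0.202, 0.0], [0.001, -0.001, -1.0]]
force: [0.5, 0.0, 0.4]
opening: 0.53
grasp_force: 0.0
```

```bash
python3 - <<'E'
from h import *
p,d=capture("scene");crop("s",p,180,150,200,150,4,"pics/g5.png");print(read_state()["position"])
E
```

```text
[ 0.60747985 -0.0823954   0.04305656]
```

View pics/g5.png

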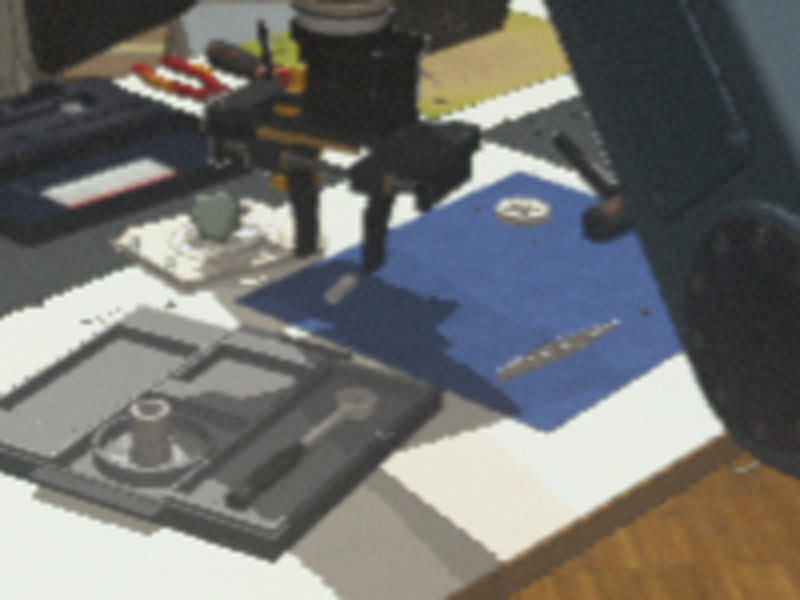

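The ratchet (crop 240,490 to 360,400) and the socket (150,435) sit well in their bays. The joint at (341,288) is centred between the fingers. Now I'll grip the joint.

>>> send_rows(plan=[[120,0,0,0.012,0],[120,0,0,0.01,0],[120,0,0,0.004,0],[120,0,0,0,0],[255,0,0,0,0],[255,0,0,0,0],[255,0,0,0,0],[255,0,0,0,0],[255,0,0,0,0],[255,0,0,0,0],[255,0,0,0,0],[255,0,0,0,0],[255,0,0,0,0],[255,0,0,0,0]])

```text
time_s: 15.35
position: [0.6072, -0.0826, 0.0168]
tcp_rot: [[-0.202, 0.979, 0.0], [0.979, 0.202, -0.0], [-0.0, 0.0, -1.0]]
force: [-0.4, -0.0, 2.0]
opening: 0.127
grasp_force: 30.0
```

>>> send_rows(plan=[[255,0,0,-0.01,0],[255,0,0,-0.025,0],[255,0,0,-0.025,0],[255,0.0333,-0.005,0,0],[255,0.0333,-0.005,0,0],[255,0.0333,-0.005,0,0],[255,0.0333,-0.005,0,0],[255,0.0333,-0.005,0,0],[255,0,0,0.01,0],[255,0,0,0.02,0],[255,0,0,0.013,0],[255,0,0,0,0],[255,0,0,0,0]])

```text
time_s: 16.43
position: [0.5488, 0.0754, 0.0333]
tcp_rot: [[-0.202, 0.979, -0.001], [0.979, 0.202, 0.0], [0.0, -0.001, -1.0]]
force: [-0.3, 0.1, -0.7]
opening: 0.129
grasp_force: 30.0
```

>>> send_rows(plan=[[255,0,0,0.006,0],[255,0,0,0.003,0],[255,0,0,0,0],[255,0,0,0,0],[175,0,0,0,0],[175,0,0,0,0],[175,0,0,0,0],[175,0,0,0,0],[175,0,0,0,0],[175,0,0,-0.01,0],[175,0,0,-0.02,0],[175,0,0,-0.03,0],[175,0,0,-0.035,0],[175,0,0,0,0]])

```text
time_s: 17.6
position: [0.5531, 0.0755, 0.1259]
tcp_rot: [[-0.202, 0.979, 0.012], [0.979, 0.202, -0.001], [-0.003, 0.012, -1.0]]
force: [1.3, -0.1, -1.0]
opening: 0.315
grasp_force: 0.0
```

>>> send_rows(plan=[[120,-0.0301,-0.0179,0,0],[120,-0.0301,-0.0179,0,0],[120,-0.0301,-0.0179,0,0],[120,-0.0301,-0.0179,0,0],[120,-0.0301,-0.0179,0,0],[120,-0.0301,-0.0179,0,0],[120,-0.0301,-0.0179,0,0],[120,-0.0301,-0.0179,0,0],[120,-0.0301,-0.0179,0,0],[120,-0.0301,-0.0179,0,0],[120,-0.0301,-0.0179,0,0],[120,0,0,0,0.117],[120,0,0,0.02,0],[120,0,0,0.02,0],[120,0,0,0,0],[120,0,0,0,0]])

```text
time_s: 18.93
position: [0.4223, -0.2879, 0.0792]
tcp_rot: [[-0.086, 0.996, -0.002], [0.996, 0.086, 0.002], [0.002, -0.001, -1.0]]
force: [0.3, -0.8, 0.6]
opening: 0.528
grasp_force: 0.0
```

```bash
python3 - <<'E'
from h import *
p,d=capture("top");cv2.imwrite("pics/g6.png",cv2.resize(p[130:330,140:440],(780,520),interpolation=cv2.INTER_CUBIC));print(read_state()["position"])
E
```

```text
[ 0.42295049 -0.28835956  0.07994222]
```

View pics/g6.png

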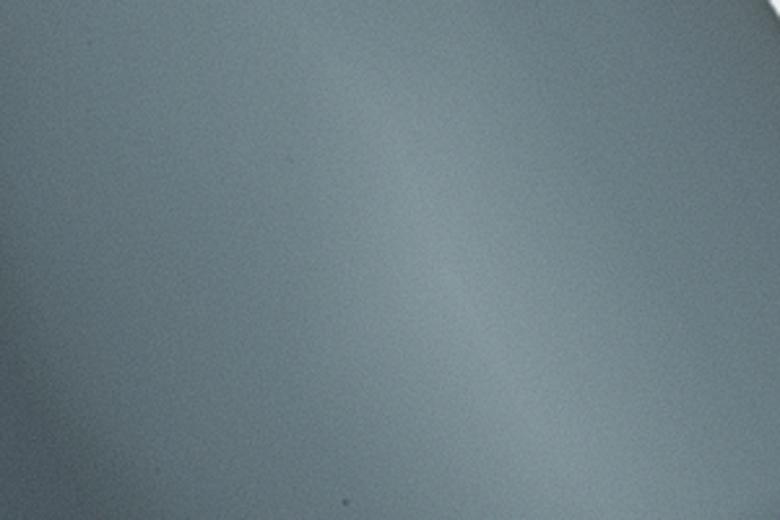

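The arm blocks the top view completely. The pose matches the estimate, so I'll descend and grip.

>>> send_rows(plan=[[120,0,0,0.02,0],[120,0,0,0.02,0],[120,0,0,0.015,0],[120,0,0,0.007,0],[120,0,0,0.001,0],[120,0,0,0,0],[255,0,0,0,0],[255,0,0,0,0],[255,0,0,0,0],[255,0,0,0,0],[255,0,0,0,0],[255,0,0,0,0],[255,0,0,0,0],[255,0,0,0,0],[255,0,0,0,0],[255,0,0,0,0]])

```text
time_s: 20.32
position: [0.423, -0.2885, 0.0167]
tcp_rot: [[-0.086, 0.996, 0.0], [0.996, 0.086, -0.0], [-0.0, 0.0, -1.0]]
force: [-0.3, 0.3, 1.5]
opening: 0.108
grasp_force: 30.0
```

>>> send_rows(plan=[[255,0,0,-0.015,0],[255,0,0,-0.03,0],[255,0,0,-0.035,-0.117],[255,0,0,0,0],[255,0.0294,0.0215,0,0],[255,0.0294,0.0215,0,0],[255,0.0294,0.0215,0,0],[255,0.0294,0.0215,0,0],[255,0.0294,0.0215,0,0],[255,0.0294,0.0215,0,0],[255,0.0294,0.0215,0,0],[255,0.0294,0.0215,0,0],[255,0.0294,0.0215,0,0],[255,0.0294,0.0215,0,0],[255,0.0294,0.0215,0,0],[255,0.0294,0.0215,0,0],[255,0.0294,0.0215,0,0],[255,0,0,0.02,0],[255,0,0,0.01,0],[255,0,0,0,0]])

```text
time_s: 21.98
position: [0.6164, 0.1422, 0.063]
tcp_rot: [[-0.202, 0.979, -0.008], [0.979, 0.202, -0.001], [0.001, -0.008, -1.0]]
force: [-0.8, 0.4, -0.4]
opening: 0.106
grasp_force: 30.0
```

```bash
python3 - <<'E'
from h import *
p,d=capture("scene");crop("s",p,150,170,160,120,5,"pics/g7.png");print(read_state()["position"])
E
```

```text
[0.61704685 0.14157391 0.06421761]
```

View pics/g7.png

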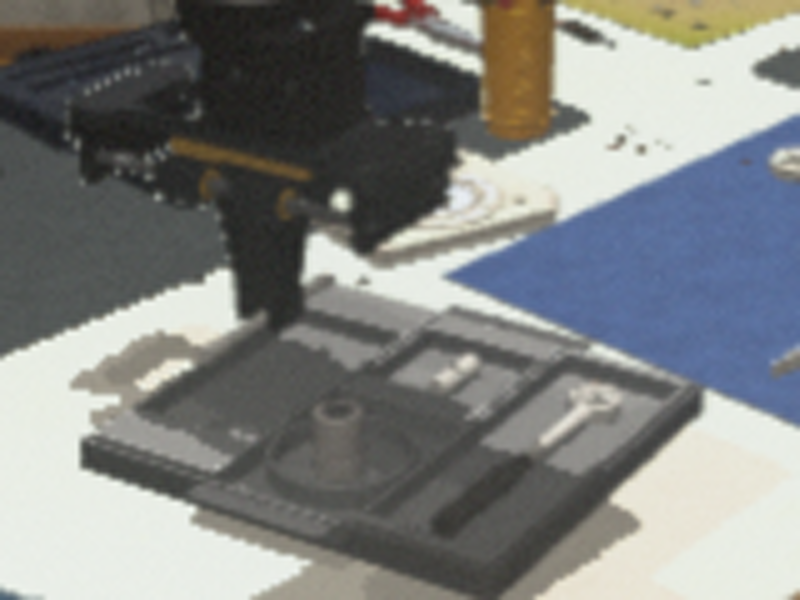

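```bash
python3 - <<'E'
from h import *
u=np.array([-.202,.979,0]);x=np.array([.979,.202,0])
t=np.array([.617,.1416,.052]);f=lambda P:((pix("scene",P)-[150,170])*5).round()
print("bar ends",f([t+.0535*u,t-.0535*u]))
for c in([.619,.143,.007],[.614,.1417,.007]):print("floor corners",f([np.array(c)+a*.035*x+b*.067*u for a,b in((1,1),(1,-1),(-1,-1),(-1,1))]))
E
```

```text
bar ends [[202. 356.]
 [329. 276.]]
floor corners [[130. 429.]
 [289. 325.]
 [395. 356.]
 [242. 465.]]
floor corners [[139. 431.]
 [297. 327.]
 [403. 358.]
 [250. 467.]]
```

The joint, socket and ratchet are all in place, and the bar's visible end at (326,283) matches the projected (329,276). The medium bay floor corners (145,412) and (395,350) agree with the estimated centre. Now I'll lower the bar.

>>> send_rows(plan=[[255,0,0,0.015,0],[255,0,0,0.012,0],[255,0,0,0.008,0],[255,0,0,0.004,0],[255,0,0,0,0],[255,0,0,0,0],[255,0,0,0,0]])

```text
time_s: 22.62
position: [0.6201, 0.142, 0.0281]
tcp_rot: [[-0.201, 0.98, 0.001], [0.98, 0.201, 0.0], [-0.0, 0.001, -1.0]]
force: [-0.8, -0.1, -0.9]
opening: 0.107
grasp_force: 30.0
```

>>> send_rows(plan=[[255,0,-0.003,0.003,0],[255,0,0,0,0],[255,0,0,0,0],[185,0,0,0,0],[185,0,0,0,0],[185,0,0,0,0],[185,0,0,0,0],[185,0,0,0,0],[185,0,0,-0.01,0],[185,0,0,-0.02,0],[185,0,0,-0.03,0],[185,0,0,-0.04,0],[185,-0.03,0,-0.025,0],[185,-0.039,0,0,0],[185,-0.039,0,0,0],[185,-0.039,0,0,0],[185,-0.039,0,0,0],[185,-0.039,0,0,0],[185,0,0,0,0],[185,0,0,0,0]])

```text
time_s: 24.28
position: [0.6625, -0.0816, 0.1503]
tcp_rot: [[-0.197, 0.98, 0.001], [0.98, 0.197, -0.0], [-0.001, 0.001, -1.0]]
force: [0.3, 0.2, 0.2]
opening: 0.275
grasp_force: 0.0
```

```bash
python3 - <<'E'
from h import *
p,d=capture("scene");crop("s",p,150,170,220,120,3.6,"pics/g8.png");print(read_state()["position"])
E
```

```text
[ 0.66181012 -0.07959245  0.149969  ]
```

View pics/g8.png

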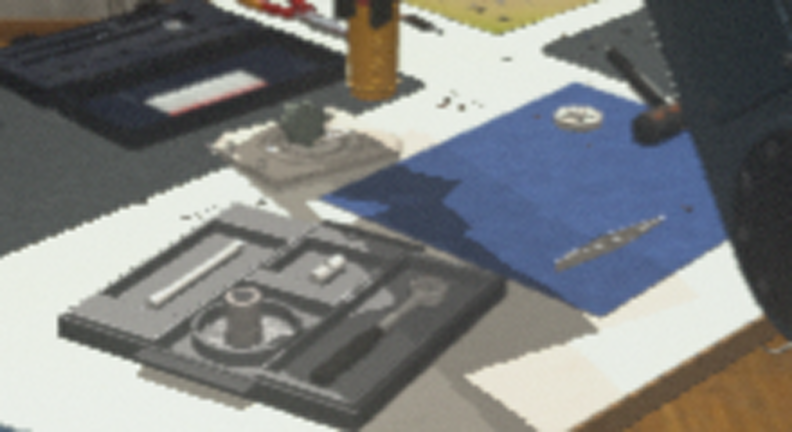

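All four items are in their bays: bar (152,300)–(238,245), joint (328,268), socket (243,318) and ratchet (320,378)–(437,287). The tweezers at (610,243) look untouched. One numeric check before handing in.

```bash
python3 - <<'E'
from h import *
u=np.array([-.202,.979]);x=np.array([.979,.202])
S=lambda l:np.array(l)/3.6+[150-.36,170-.36]
for n,l,z,c in(("bar",[[151,300],[241,245]],.012,(.617,.142)),("ratchet",[[316,380],[442,287]],.015,(.4635,.1085)),("joint",[[315,275],[343,260]],.013,(.549,.0757)),("socket",[[242,295]],.041,(.53,.172))):
    w=world("scene",S(l),z)[:,:2];m=w.mean(0)-c;print(n,w,"across %.3f along %.3f"%(m@x,m@u))
E
```

```text
bar [[0.61502446 0.18566274]
 [0.63057728 0.08535611]] across 0.004 along -0.008
ratchet [[0.45023064 0.18629922]
 [0.47233234 0.03625973]] across -0.002 along 0.003
joint [[0.55485651 0.08260654]
 [0.55612618 0.05206708]] across 0.005 along -0.009
socket [[0.53419166 0.17253418]] across 0.004 along -0.000
```

All four are within tolerance, so I'm handing in.

```bash
python3 -c "
from rig import *
print(hand_in())"
```

```text
the job is handed in; nothing more can be done
None
```

The ratchet, extension bar, universal joint and socket are packed in their bays, all measured within tolerance, and the job is handed in at about 24 s; the bit driver and tweezers were not touched, and `hand_in()` returned no verdict.

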